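# Make up two framing kits

### The job

Make up the two framing kits: in the long tray, put the red glazing tool in the long cell and the small brass offset clip in the short cell; in the square tray, put the cast iron frame weight in the full-width cell, and the large brass offset clip and the wooden corner block in the two small cells, one in each. Set every thing the same way up as it stands now, flat on the floor of its cell between the cell's walls, and let go of it. Leave the screw jar and the putty tin where they are.

Things in the scene. Friction and masses are not known exactly. Their poses are not given: they have to be found in the camera images.
- square_tray: Square plywood tray, fixed, 172 x 172 mm, left or right, turned at most 0.1 rad. Origin: centre of underside, z up. Floor top at z 5, tops of all walls (4 thick) at z 13 mm. Walls along y at x 0, and along x at y 0 for x > 0 only, make three cells: full-width cell 80 (x) by 164 (y) centred at (-42, 0), on the robot's side; small cells 80 x 80 centred at (42, 42) and (42, -42).
- long_tray: Long plywood tray, fixed, 78 (x) by 234 (y) mm, left or right, turned at most 0.1 rad. Origin: centre of underside, z up. Floor top at z 5, tops of all walls (4 thick) at z 13 mm. A wall along x at y +39 makes two cells, both 70 wide in x: long cell y -113 to +37 (centre y -38), short cell y +41 to +113 (centre y +77).
- glazing_tool: Red plastic glazing tool lying flat, 120 mm long along its x, 50 g. Origin: underside, middle of length and width. Handle 24 wide (y), 24 high, x -60 to +15, with black bands, gripped across y; then a flat blade 6 thick lying low, 20 wide, widening to 32 at its tip at x +60. Yaw 1.27 to 1.87 at the start.
- small_clip: Small brass offset clip, a Z-bent strip 3 mm thick, 40 mm long (x), 16 mm wide (y), 20 mm high, about 24 g, standing on its foot. Origin: underside, middle of length and width. Foot on the bench from x -20 to +8 mm, riser at x +5 to +8 mm over the full height, top flange on to x +20 mm at z 17 to 20 mm. Grip it across its width at the riser.
- large_clip: Large brass offset clip, the same Z shape: 58 mm long (x), 20 mm wide (y), 32 mm high, about 45 g, standing on its foot. Origin: underside, middle of length and width. Foot from x -29 to +9 mm, riser at x +6 to +9 mm over the full height, top flange on to x +29 mm at z 29 to 32 mm. Grip it across its width at the riser.
- frame_weight: Blue cast iron frame weight, block 60 (x) by 42 (y) by 28 mm high, with a round lifting knob 26 mm in diameter and 26 mm high on the middle of its top (z 28 to 54 mm). About 0.6 kg. Origin: centre of the underside.
- corner_block: Wooden L-shaped corner block, 50 x 50 mm, 24 mm high, 35 g, lying flat, arms 18 mm wide. Origin: underside, centre of the 50 x 50 mm square. One arm lies along its -y edge (x -25 to +25, y -25 to -7 mm), the other along its -x edge (x -25 to -7, y -25 to +25 mm); the open quarter is towards +x, +y.
- screw_jar: Bystander: low glass jar of 48 mm diameter, 45 mm high with a steel cap, between the trays. Origin: centre of the underside. Not to be moved.
- putty_tin: Bystander: steel tin of 56 mm diameter, 40 mm high, between the trays and the stock. Origin: centre of the underside. Not to be moved.

How it is judged (in metres and radians):
At the end, for the whole second after the job is handed in: All five things are in the cells that the goal names, the centre of each between the walls of its cell, released and at rest, upright within 0.1 rad and flat: underside 2 to 8.5 mm above the tray's underside (the floor is at 5 mm) (x of glazing_tool in the frame of long_tray between -0.035 and 0.035 m and y of glazing_tool in the frame of long_tray between -0.113 and 0.037 m and z of glazing_tool in the frame of long_tray between 0.002 and 0.0085 m and angle between each of glazing_tool, small_clip, frame_weight's own z axis and vertical below 0.1 rad and linear speed of each of glazing_tool, small_clip, frame_weight below 0.02 m/s and angular speed of each of glazing_tool, small_clip, frame_weight below 0.2 rad/s and x of small_clip in the frame of long_tray between -0.035 and 0.035 m and y of small_clip in the frame of long_tray between 0.041 and 0.113 m and z of small_clip in the frame of long_tray between 0.002 and 0.0085 m and x of frame_weight in the frame of square_tray between -0.082 and -0.002 m and y of frame_weight in the frame of square_tray between -0.082 and 0.082 m and z of frame_weight in the frame of square_tray between 0.002 and 0.0085 m and (((x of large_clip in the frame of square_tray between 0.002 and 0.082 m and y of large_clip in the frame of square_tray between 0.002 and 0.082 m and z of large_clip in the frame of square_tray between 0.002 and 0.0085 m and angle between large_clip's own z axis and vertical below 0.1 rad and linear speed of large_clip below 0.02 m/s and angular speed of large_clip below 0.2 rad/s) and (x of corner_block in the frame of square_tray between 0.002 and 0.082 m and y of corner_block in the frame of square_tray between -0.082 and -0.002 m and z of corner_block in the frame of square_tray between 0.002 and 0.0085 m and angle between corner_block's own z axis and vertical below 0.1 rad and linear speed of corner_block below 0.02 m/s and angular speed of corner_block below 0.2 rad/s)) or ((x of large_clip in the frame of square_tray between 0.002 and 0.082 m and y of large_clip in the frame of square_tray between -0.082 and -0.002 m and z of large_clip in the frame of square_tray between 0.002 and 0.0085 m and angle between large_clip's own z axis and vertical below 0.1 rad and linear speed of large_clip below 0.02 m/s and angular speed of large_clip below 0.2 rad/s) and (x of corner_block in the frame of square_tray between 0.002 and 0.082 m and y of corner_block in the frame of square_tray between 0.002 and 0.082 m and z of corner_block in the frame of square_tray between 0.002 and 0.0085 m and angle between corner_block's own z axis and vertical below 0.1 rad and linear speed of corner_block below 0.02 m/s and angular speed of corner_block below 0.2 rad/s)))); the robot touches nothing.
It fails at once if the screw jar is pushed more than 20 mm from its place (distance of screw_jar from where it was at the start of the episode above 0.02 m).
It fails at once if the putty tin is pushed more than 20 mm from its place (distance of putty_tin from where it was at the start of the episode above 0.02 m).
It also fails if it takes over 128 s, if anything falls off the work surface, if the arm or the gripper's body presses on something with over 40 N, if the wrist force passes 120 N, or if a joint passes its speed limit or range.

### The arm

A 7-joint arm with a two-finger parallel gripper is mounted at the origin on the work surface. World frame = base frame: x ahead of the robot, y to its left, z up, the work surface at z = 0. Lengths are in m, angles in degrees, forces in N, time in s.
With the tool pointing down it reaches from about 0.425 to 1.025 m from the base axis. Payload 3.6 kg.
Tool frame: the origin (TCP) lies on the front face of the gripper's body, between the roots of the fingers; the fingertips stand 73 mm ahead of it and the grasp point (between the pads) lies 54 mm ahead of it (env.hold_point_z is the distance from the TCP to the grasp point, in m); z points along the fingers, y is the direction in which the jaws open and shut (so a half turn about z gives the same grasp; the last joint's range is limited). The gripper opens to 85 mm and grips with 20 to 120 N. Pads are 22 mm wide; open, the fingers measure 114 mm over their backs; the gripper's body (76 mm by 85 mm) begins 54 mm behind the grasp point. The pads swing forward as they close: fully open they stand 13 mm farther back than shut.
Start: joints at [62.424, 33.873, 2.773, 92.16, -1.908, 54.013, -1.931], TCP at [0.274, -0.671, 0.304] pointing down, gripper open.
Joint ranges: [-153.93, 153.93], [-27.13, 128.08], [-72.61, 78.16], [10.71, 143.7], [-87.88, 267.88], [4.46, 118.87], [-176.78, 176.78]. Speed limits (degrees/s): [147.25, 147.25, 180, 180, 180, 180, 180].

### API

Orientations are given as [roll, pitch, yaw] about the fixed x, y, z axes, in that order (R = Rz(yaw) Ry(pitch) Rx(roll)).
In Python, from bench import env gives the robot as it stands. The module is installed in compiled form; this text tells all that it offers.
- The arm moves only by the tool apply_moves, never from a script. Its argument "deltas" is a list of rows, each a list of 3 entries, a list of its own where there are three numbers: the opening, from 0 (shut) to 1 (fully open), then the shift along the tool's x, y, z in cm, then the turn about the tool's z in degrees. In form: [[grip, [dx, dy, dz], yaw], ...]. A call has 1 to 8 rows; each row is the pose to reach, as a shift and turn from the pose measured when the call began, along the tool's axes at that moment; what a row does not reach only later rows make up. A row lasts 1/10 s, in which the tool goes at most 50 mm and 8.59 degrees, less where a joint would pass 70% of its speed; a pose out of reach is approached as far as the arm can. A call with a gripper value outside its range is refused whole. The fingers move at their own pace and stop on an object; the grip force is fixed at half the most. Time passes only in rows, so rows that repeat a pose let the fingers close. It gives the time, the measured TCP pose, the force and the opening at its end, in the units of the state.
- env.state(): the state, without advancing time (a new reading comes with each control period).
- env.get_image(name): name is "side" or "top"; returns a dict with "frame" (480x640x3 uint8, blue, green, red), "range_z" (480x640 float32, m along the optical axis (not along the pixel's ray), 0 where there is no reading), "intrinsics" (3x3 intrinsics, pixels), "extrinsics" (4x4, takes a point from world to camera coordinates). Camera axes: x right, y down, z forward; pixel columns grow to the right and rows downward; lengths in m; the calibration is good to about 2 mm. A picture is of the moment at which its call begins.
- env.finish_job(): hands the job in, once; it reports no verdict.
The state is a dict: "time_s": time; "q": joint angles; "joint_vel": joint speeds; "joint_torque": joint torques, N m; "tool_pos": TCP position; "orientation": TCP orientation; "contact_force": force on the tool from outside, world axes, zero at the start; "torque": the same for the moment, N m; "width": finger opening in m.
Only numpy, scipy, OpenCV 4.12 (cv2) and the standard library are available. Lean on these libraries where they do the work, as an engineer would, in place of code of your own. Each camera call takes 0.05 s, during which the arm holds its last target. There are 200 camera calls.

## Working session

There is one attempt and no reset: what is moved stays moved. The work goes in short steps, Python scripts to look and compute and a tool call to move; the robot and the scene stay as the last step left them, time stands still between calls to the robot, and variables do not carry over. Pictures are saved under pics/ and viewed, about 12 in all and at most 16, crops included, and the job is handed in when it is done.

Besides the shell and the picture viewer there is one more tool, called after ">>>" by a JSON object that holds its "op" and its "data", one argument or row to a line. apply_moves: Moves the arm, as the interface text tells. Its arguments: {"type":"object","properties":{"deltas":{"type":"array"}},"required":["deltas"]}

```bash
mkdir -p pics; python3 - <<'E'
from bench import env
import cv2,numpy as np,pickle
s=env.state();print({k:np.round(v,3).tolist() for k,v in s.items()},env.hold_point_z)
d={}
for n in("top","side"):
    d[n]=env.get_image(n);cv2.imwrite(f"pics/{n}0.png",d[n]["frame"])
    E=d[n]["extrinsics"];print(n,d[n]["intrinsics"].round(1).tolist(),(-E[:3,:3].T@E[:3,3]).round(3),E[:3,:3].round(3).tolist())
pickle.dump(d,open("d0.pkl","wb"))
E
```

```text
{'time_s': 0.0, 'q': [62.422, 33.927, 2.769, 92.238, -1.909, 54.014, -1.932], 'joint_vel': [0.03, 0.018, -0.086, -0.0, -0.041, 0.096, -0.05], 'joint_torque': [0.0, -54.87, 1.546, -19.813, 0.009, 0.009, -0.0], 'tool_pos': [0.274, -0.671, 0.303], 'orientation': [-179.867, 0.007, 22.223], 'contact_force': [-0.04, 0.252, -1.052], 'torque': [-0.014, -0.048, 0.002], 'width': 0.085} 0.0539
top [[443.0, 0.0, 314.2], [0.0, 443.0, 247.3], [0.0, 0.0, 1.0]] [0.501 0.003 0.786] [[0.024, -1.0, -0.02], [-0.998, -0.023, -0.059], [0.058, 0.022, -0.998]]
side [[445.2, 0.0, 322.3], [0.0, 445.2, 236.9], [0.0, 0.0, 1.0]] [ 0.419 -0.678  0.468] [[0.98, -0.196, 0.014], [-0.088, -0.499, -0.862], [0.176, 0.844, -0.506]]
```

View pics/top0.png

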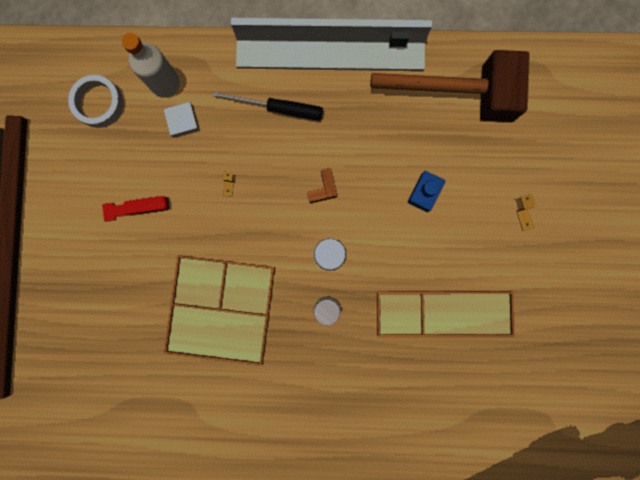

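View pics/side0.png

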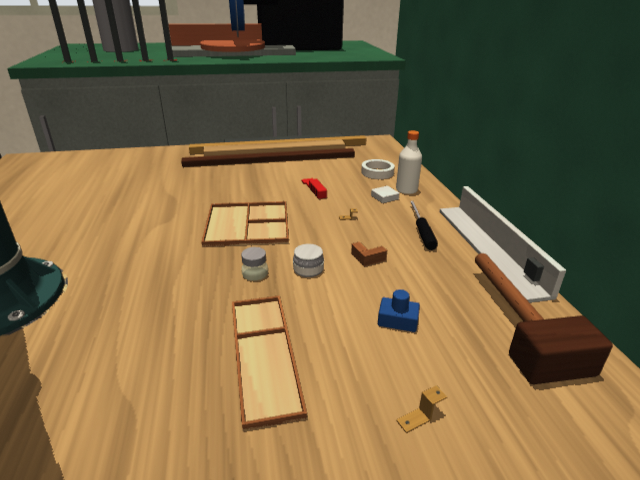

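The top view shows everything: trays at about (220,310) and (445,313), tool (135,207) with its blade to the left, small clip (228,183), corner block (322,187), weight (427,190), large clip (525,212). The tin is at (330,254) and the jar at (327,312). Next step is measuring.

```bash
cat > h.py <<'E'
import numpy as np,cv2
def cloud(d):
    z=d["range_z"];K=d["intrinsics"];E=d["extrinsics"]
    v,u=np.indices(z.shape)
    P=np.stack([(u-K[0,2])/K[0,0]*z,(v-K[1,2])/K[1,1]*z,z],-1)
    W=(P-E[:3,3])@E[:3,:3]; W[z==0]=np.nan
    return W
def ray(d,uv,h):
    K=d["intrinsics"];E=d["extrinsics"];uv=np.atleast_2d(uv).astype(float)
    r=np.c_[(uv[:,0]-K[0,2])/K[0,0],(uv[:,1]-K[1,2])/K[1,1],np.ones(len(uv))]@E[:3,:3]
    c=-E[:3,:3].T@E[:3,3]
    return (c+r*((h-c[2])/r[:,2])[:,None])[:,:2]
def rect(p):
    (c,s,a)=cv2.minAreaRect((p*1000).astype(np.float32)); return np.round(c,1),np.round(s,1),round(a,1)
E
python3 - <<'E'
from h import *
import pickle
d=pickle.load(open("d0.pkl","rb"));t=d["top"];W=cloud(t)
b=W[350:420,300:360,2];print("bench",np.nanmean(b),np.nanstd(b),W[395:400,100:110,2].mean(),W[140:150,440:460,2].mean())
hsv=cv2.cvtColor(t["frame"],cv2.COLOR_BGR2HSV)
def px(u0,u1,v0,v1,z0,z1,cond=None):
    m=np.zeros(W.shape[:2],bool);m[v0:v1,u0:u1]=1
    m&=(W[...,2]>z0)&(W[...,2]<z1)
    if cond is not None:m&=cond
    v,u=np.nonzero(m);return np.c_[u,v]
for n,a,h in[("tool handle",(95,175,185,225,.018,.03),.024),("tool all",(95,175,185,225,.004,.03),.012),("clipS top",(215,242,165,200,.014,.03),.02),("clipS foot",(215,242,165,200,.0015,.008),.003),
 ("clipL top",(510,542,190,235,.025,.04),.032),("clipL foot",(510,542,190,235,.0015,.01),.003),("block",(300,345,160,210,.018,.03),.024),
 ("weight top",(400,450,165,215,.022,.035),.028),("knob",(400,450,165,215,.045,.06),.054),("jar",(305,350,290,330,.04,.05),.045),("tin",(305,355,230,275,.035,.046),.04),
 ("sq",(155,285,245,370,.010,.018),.013),("long",(365,525,280,345,.010,.018),.013)]:
    p=px(*a)
    if len(p)<3: print(n,len(p));continue
    w=ray(t,p,h);print(n,len(p),"rect",*rect(w),"mean",(w.mean(0)*1000).round(1),"z",W[p[:,1],p[:,0],2].mean().round(4))
cr=np.hstack([cv2.resize(t["frame"][v:v+50,u:u+50],(260,260),interpolation=cv2.INTER_NEAREST) for u,v in((205,160),(500,188),(297,162))])
cv2.imwrite("pics/cr0.png",cr)
E
```

```text
bench -0.0009294119554239752 0.001313820501868793 -0.00048507073709506244 nan
tool handle 578 rect [612.9 317.1] [25. 75.] 8.8 mean [612.9 317.3] z 0.0228
tool all 935 rect [608.8 338.2] [ 31.7 119. ] 9.3 mean [610.4 336.4] z 0.0168
clipS top 82 rect [666.6 175. ] [16. 16.] 1.1 mean [667.3 174.7] z 0.0186
clipS foot 128 rect [659.3 177.6] [59.3 46.9] 2.1 mean [652.6 176.9] z 0.0028
clipL top 168 rect [ 631. -341.] [22.7 21.9] 15.4 mean [ 631.  -341.2] z 0.0305
clipL foot 157 rect [ 617.7 -350.5] [54.1 76.4] 89.9 mean [ 607.9 -349.6] z 0.0025
block 493 rect [654.4  12.4] [50.9 49.5] 14.1 mean [649.9   5.1] z 0.023
weight top 621 rect [ 647.5 -172.3] [41.3 59.9] 64.3 mean [ 646.2 -170.7] z 0.0265
knob 194 rect [ 647.3 -171.5] [25.2 24.8] 0.5 mean [ 647.  -171.9] z 0.0521
jar 519 rect [436.2  -4.5] [41.2 39.9] 1.4 mean [436.8  -4.3] z 0.044
tin 731 rect [533.7  -6.6] [50.6 48.9] 1.3 mean [534.  -7.] z 0.0389
sq 1200 rect [433.3 183.1] [171.8 171.6] 84.5 mean [434.7 183.9] z 0.0122
long 747 rect [ 436.  -208.9] [ 75.5 232.8] 1.4 mean [ 436.  -206.6] z 0.012
```

View pics/cr0.png

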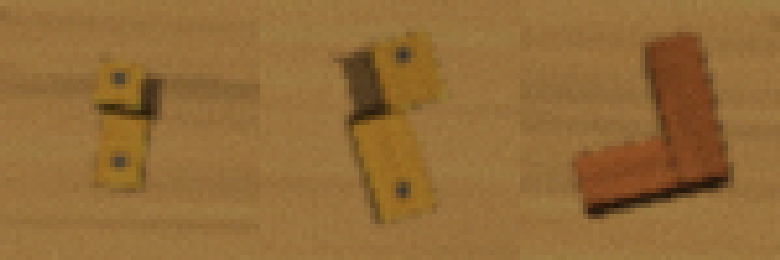

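```bash
python3 - <<'E'
from h import *
import pickle
t=pickle.load(open("d0.pkl","rb"))["top"];W=cloud(t)
hsv=cv2.cvtColor(t["frame"],cv2.COLOR_BGR2HSV)
for n,(u0,u1,v0,v1),zt,h,L in(("S",(218,240,165,200),.012,.02,(12.5,-7.5)),("L",(510,540,190,234),.02,.032,(17.5,-11.5))):
    r=hsv[v0:v1,u0:u1];print(n,"bg",np.median(r[:3].reshape(-1,3),0),"fg",r[(v1-v0)*2//3,(u1-u0)//2])
    m=(r[...,1]>175)&(r[...,2]>130);z=W[v0:v1,u0:u1,2]
    m=cv2.morphologyEx(m.astype(np.uint8),cv2.MORPH_OPEN,np.ones((3,3)))>0
    c=[]
    for mm,hh in((z>zt,h),(m&(z<zt*.7),.003)):
        v,u=np.nonzero(mm);w=ray(t,np.c_[u+u0,v+v0],hh);print(len(u),*rect(w));c.append(np.array(rect(w)[0]))
    dv=c[0]-c[1];a=np.degrees(np.arctan2(dv[1],dv[0]));print("len",np.hypot(*dv),"expect",L[0]-L[1],"yaw",a)
E
cat >> h.py <<'E'
def go(*T):
    """targets (x,y,z mm, yaw deg) -> tool-axis deltas (cm, deg)"""
    from bench import env
    s=env.state();p=np.array(s["tool_pos"])*1000;y=s["orientation"][2]
    from scipy.spatial.transform import Rotation as R
    M=R.from_euler("xyz",s["orientation"],degrees=True).as_matrix()
    print("at",p.round(1),np.round(s["orientation"],1),"t",round(s["time_s"],1),"w",round(s["width"]*1000,1),"F",np.round(s["contact_force"],1))
    for x in T:
        d=M.T@(np.array(x[:3])-p)/10;a=-((x[3]-y+90)%180-90);print(d.round(2),"turn",round(a,1))
E
python3 -c "
from h import *
go((620,-344,180,13))"
```

```text
S bg [ 17. 152. 151.] fg [ 18 195 153]
86 [666.6 175. ] [16. 16.] 1.1
91 [654.9 178.4] [36.5 16.2] 2.1
len 12.184005909387976 expect 20.0 yaw -16.203774214890725
L bg [ 17. 151. 153.] fg [ 17 194 151]
172 [ 630.5 -339.7] [22.9 24.1] 17.3
194 [ 617.9 -348.4] [61.1 22.7] 5.6
len 15.311760186209826 expect 29.0 yaw 34.62415507994886
at [ 274.  -670.6  302.9] [-179.9    0.    22.2] t 0.1 w 85.8 F [ 0.1  0.2 -0.4]
[ 44.39 -17.12  12.32] turn 9.2
```

>>> {"op": "apply_moves", "data": {
  "deltas": [
    [0.6,[44.4,-17.1,12.0],8],
    [0.6,[44.4,-17.1,12.0],8],
    [0.6,[44.4,-17.1,12.0],8],
    [0.6,[44.4,-17.1,12.0],8],
    [0.6,[44.4,-17.1,12.0],8],
    [0.6,[44.4,-17.1,12.0],8],
    [0.6,[44.4,-17.1,12.0],8],
    [0.6,[44.4,-17.1,12.0],8]
  ]
}}

```text
time_s: 0.9
tool_pos: [0.5569, -0.4032, 0.2047]
orientation: [-179.9, 0.1, 14.2]
contact_force: [0.6, -0.7, 1.0]
width: 0.0516
```

```bash
python3 -c "
from h import *
go((621.2,-343.2,120,16),(621.2,-343.2,81,16))"
```

```text
at [ 556.9 -403.2  204.7] [-1.799e+02  1.000e-01  1.420e+01] t 0.9 w 51.6 F [ 0.6 -0.7  1. ]
[ 7.71 -4.22  8.47] turn -1.8
[ 7.72 -4.21 12.37] turn -1.8
```

>>> {"op": "apply_moves", "data": {
  "deltas": [
    [0.6,[7.7,-4.2,7.0],-2],
    [0.6,[7.7,-4.2,7.0],-2],
    [0.6,[7.7,-4.2,7.0],-2],
    [0.6,[7.7,-4.2,7.0],-2],
    [0.6,[7.7,-4.2,8.0],-2],
    [0.6,[7.7,-4.2,8.0],-2],
    [0.6,[7.7,-4.2,8.0],-2]
  ]
}}

```text
time_s: 1.6
tool_pos: [0.6196, -0.346, 0.1254]
orientation: [-179.9, 0.1, 16.0]
contact_force: [-0.4, -0.6, -0.2]
width: 0.0513
```

```bash
python3 - <<'E'
from h import *
from bench import env
go((621.2,-343.2,81,16))
d=env.get_image("side");cv2.imwrite("pics/s1.png",cv2.resize(d["frame"][250:450,300:560],(780,600)))
E
```

```text
at [ 619.6 -346.   125.4] [-1.799e+02  1.000e-01  1.600e+01] t 1.6 w 51.3 F [-0.4 -0.6 -0.2]
[ 0.24 -0.22  4.44] turn 0.0
```

View pics/s1.png

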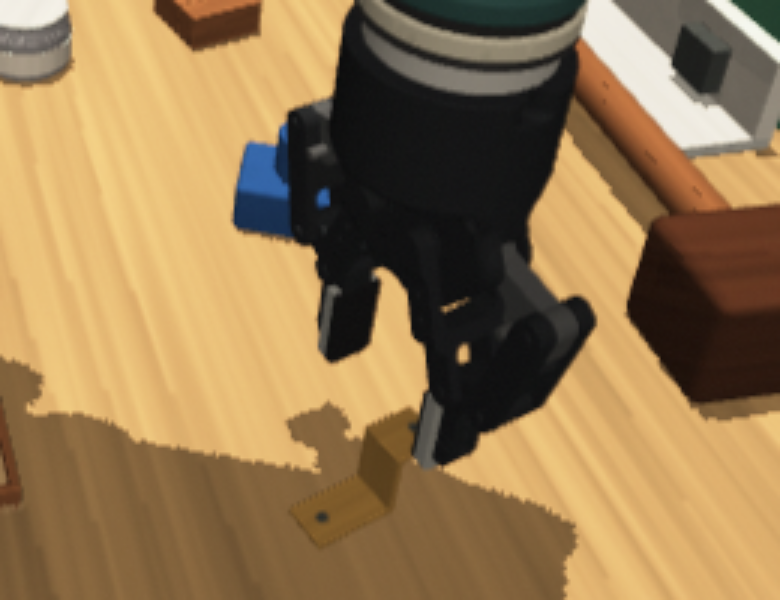

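Both fingers hang over the clip, one on each side of the riser (about (390,460) in the crop). I'll descend and close.

>>> {"op": "apply_moves", "data": {
  "deltas": [
    [0.6,[0.3,-0.2,3.0],0],
    [0.6,[0.3,-0.2,4.4],0],
    [0.6,[0.3,-0.2,4.5],0],
    [0.6,[0.3,-0.2,4.5],0],
    [0,[0.3,-0.2,4.5],0],
    [0,[0.3,-0.2,4.5],0],
    [0,[0.3,-0.2,4.5],0],
    [0,[0.3,-0.2,4.5],0]
  ]
}}

```text
time_s: 2.45
tool_pos: [0.6231, -0.3434, 0.0819]
orientation: [180.0, -0.0, 16.0]
contact_force: [-1.0, -0.5, 4.2]
width: 0.0186
```

```bash
python3 -c "
from h import *
go((621.2,-343.2,220,16),(478.6,136.6,220,-5.5))"
```

```text
at [ 623.1 -343.4   81.9] [180.  -0.  16.] t 2.5 w 18.6 F [-1.  -0.5  4.2]
[ -0.17  -0.06 -13.81] turn 0.0
[ -0.62 -50.12 -13.84] turn 21.5
```

>>> {"op": "apply_moves", "data": {
  "deltas": [
    [0,[0,0,-4],0],
    [0,[0,0,-9],0],
    [0,[0,-5,-13.8],4],
    [0,[-0.6,-50.1,-13.8],21.5],
    [0,[-0.6,-50.1,-13.8],21.5],
    [0,[-0.6,-50.1,-13.8],21.5],
    [0,[-0.6,-50.1,-13.8],21.5],
    [0,[-0.6,-50.1,-13.8],21.5]
  ]
}}

```text
time_s: 3.25
tool_pos: [0.5398, -0.0675, 0.2136]
orientation: [180.0, -0.1, -5.5]
contact_force: [0.8, 0.4, -0.3]
width: 0.0181
```

```bash
python3 -c "
from h import *
go((478.6,136.6,220,-5.5),(478.6,136.6,110,-5.5))"
```

```text
at [539.8 -67.5 213.6] [ 1.8e+02 -1.0e-01 -5.5e+00] t 3.2 w 18.1 F [ 0.8  0.4 -0.3]
[ -8.03 -19.73  -0.65] turn 0.0
[ -8.04 -19.73  10.35] turn 0.0
```

>>> {"op": "apply_moves", "data": {
  "deltas": [
    [0,[-8,-19.7,0],0],
    [0,[-8,-19.7,0],0],
    [0,[-8,-19.7,0],0],
    [0,[-8,-19.7,0],0],
    [0,[-8,-19.7,1],0],
    [0,[-8,-19.7,5],0],
    [0,[-8,-19.7,9],0],
    [0,[-8,-19.7,9],0]
  ]
}}

```text
time_s: 4.05
tool_pos: [0.4763, 0.1353, 0.1197]
orientation: [179.8, 0.4, -5.5]
contact_force: [-1.5, -0.4, 0.3]
width: 0.0182
```

```bash
python3 - <<'E'
from h import *
from bench import env
go((478.6,136.6,87,-5.5))
a=env.get_image("top")["frame"][230:380,150:350];b=env.get_image("side")["frame"][160:310,180:380]
cv2.imwrite("pics/p1.png",np.hstack([cv2.resize(x,(400,300)) for x in(a,b)]))
E
```

```text
at [476.3 135.3 119.7] [179.8   0.4  -5.5] t 4.0 w 18.2 F [-1.5 -0.4  0.3]
[ 0.24 -0.17  3.26] turn 0.0
```

View pics/p1.png

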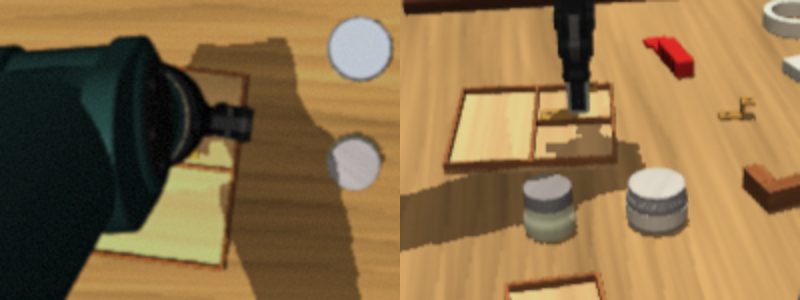

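The clip is held level above the small cell. Now I'll lower it and release.

>>> {"op": "apply_moves", "data": {
  "deltas": [
    [0,[0.2,-0.2,2],0],
    [0,[0.2,-0.2,3.2],0],
    [0,[0.2,-0.2,3.2],0],
    [0,[0.2,-0.2,3.2],0],
    [0,[0.2,-0.2,3.2],0]
  ]
}}

```text
time_s: 4.65
tool_pos: [0.4813, 0.1371, 0.0923]
orientation: [180.0, -0.0, -5.5]
contact_force: [-0.3, 0.5, 0.0]
width: 0.0182
```

```bash
python3 -c "
from h import *
go((478.6,136.6,87,-5.5))"
```

```text
at [481.3 137.1  92.3] [180.   -0.   -5.5] t 4.7 w 18.2 F [-0.3  0.5  0. ]
[-0.26  0.07  0.53] turn -0.0
```

>>> {"op": "apply_moves", "data": {
  "deltas": [
    [0,[-0.2,0,0.5],0],
    [0,[-0.2,0,0.5],0],
    [0,[-0.2,0,0.5],0],
    [0.45,[-0.2,0,0.5],0],
    [0.45,[-0.2,0,0.5],0],
    [0.45,[-0.2,0,0.4],0],
    [0.45,[-0.2,0,-4],0],
    [0.45,[-0.2,0,-9],0]
  ]
}}

```text
time_s: 5.45
tool_pos: [0.4782, 0.137, 0.1816]
orientation: [179.8, 0.3, -5.5]
contact_force: [0.8, 0.5, -0.0]
width: 0.0385
```

```bash
python3 - <<'E'
from h import *
from bench import env
# handle grip point
go((480,137,220,0),(611.7,324.5,220,99),(661,175,220,0))
b=env.get_image("side")["frame"][160:310,180:380]
cv2.imwrite("pics/p2.png",cv2.resize(b,(600,450)))
print(env.state()["q"])
E
```

```text
at [478.2 137.  181.6] [179.8   0.3  -5.5] t 5.5 w 38.5 F [ 0.8  0.5 -0. ]
[ 0.17 -0.01 -3.84] turn -5.5
[ 11.46 -19.94  -3.96] turn 75.5
[17.81 -5.54 -3.94] turn -5.5
[ -30.33331504   28.87382108   12.25052547  126.40539361  -13.75871888
   25.41416553 -102.7501085 ]
```

View pics/p2.png

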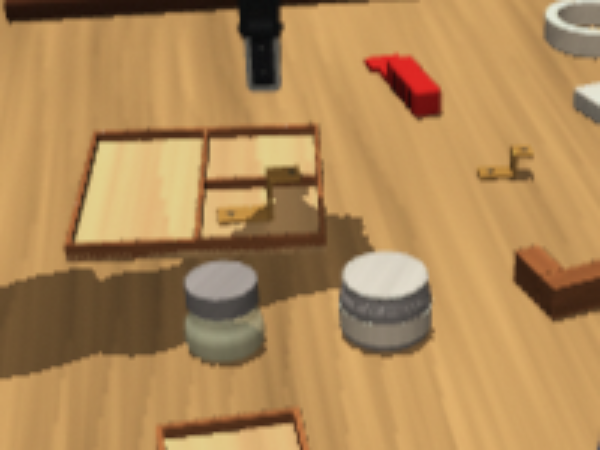

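The large clip stands upright in the small cell nearer the camera. Next is the small clip.

>>> {"op": "apply_moves", "data": {
  "deltas": [
    [0.5,[8,-2.5,-1],-2],
    [0.5,[17.8,-5.5,-1],-5],
    [0.5,[17.8,-5.5,-1],-5],
    [0.5,[17.8,-5.5,-1],-5],
    [0.5,[17.8,-5.5,-1],-5],
    [0.5,[17.8,-5.5,3],-5],
    [0.5,[17.8,-5.5,6],-5],
    [0.5,[17.8,-5.5,6],-5]
  ]
}}

```text
time_s: 6.3
tool_pos: [0.6606, 0.1745, 0.1263]
orientation: [180.0, 0.1, -0.6]
contact_force: [-0.9, 0.4, -0.4]
width: 0.0427
```

```bash
python3 -c "
from h import *
go((661,175,76,-1))"
```

```text
at [660.6 174.5 126.3] [ 1.8e+02  1.0e-01 -6.0e-01] t 6.3 w 42.7 F [-0.9  0.4 -0.4]
[ 0.05 -0.06  5.03] turn 0.4
```

>>> {"op": "apply_moves", "data": {
  "deltas": [
    [0.5,[0,0,3.5],0],
    [0.5,[0,0,4.9],0],
    [0.5,[0,0,4.9],0],
    [0.5,[0,0,4.9],0],
    [0,[0,0,4.9],0],
    [0,[0,0,4.9],0],
    [0,[0,0,4.9],0],
    [0,[0,0,4.9],0]
  ]
}}

```text
time_s: 7.1
tool_pos: [0.6617, 0.1748, 0.0793]
orientation: [-179.9, -0.1, -0.6]
contact_force: [-1.0, 0.2, 6.0]
width: 0.0133
```

```bash
python3 - <<'E'
from h import *
a=np.radians(1.4);R=np.array([[np.cos(a),-np.sin(a)],[np.sin(a),np.cos(a)]])
w=R@[6.5,77]+[436,-208.9]
go((661,175,215,0),(*w,215,1.4));print(w)
E
```

```text
at [661.7 174.8  79.3] [-1.799e+02 -1.000e-01 -6.000e-01] t 7.1 w 13.3 F [-1.   0.2  6. ]
[ -0.06  -0.03 -13.57] turn -0.6
[-21.78  30.87 -13.63] turn -2.0
[ 440.61678197 -131.76417613]
```

>>> {"op": "apply_moves", "data": {
  "deltas": [
    [0,[0,0,-3],0],
    [0,[0,0,-8],0],
    [0,[0,0,-13.6],0],
    [0,[-4,6,-13.6],-2],
    [0,[-21.8,30.9,-13.6],-2],
    [0,[-21.8,30.9,-13.6],-2],
    [0,[-21.8,30.9,-13.6],-2],
    [0,[-21.8,30.9,-13.6],-2]
  ]
}}

```text
time_s: 7.9
tool_pos: [0.5146, -0.0297, 0.2148]
orientation: [-180.0, -0.1, 1.4]
contact_force: [0.5, -1.4, -1.1]
width: 0.0132
```

```bash
python3 -c "
from h import *
go((440.6,-131.8,215,1.4),(440.6,-131.8,110,1.4))"
```

```text
at [514.6 -29.7 214.8] [-1.8e+02 -1.0e-01  1.4e+00] t 7.9 w 13.2 F [ 0.5 -1.4 -1.1]
[-7.65 10.02 -0.04] turn 0.0
[-7.68 10.03 10.46] turn 0.0
```

>>> {"op": "apply_moves", "data": {
  "deltas": [
    [0,[-7.7,10,0],0],
    [0,[-7.7,10,0],0],
    [0,[-7.7,10,0],0],
    [0,[-7.7,10,3],0],
    [0,[-7.7,10,8],0],
    [0,[-7.7,10,10],0],
    [0,[-7.7,10,10.5],0],
    [0,[-7.7,10,10.5],0]
  ]
}}

```text
time_s: 8.7
tool_pos: [0.4404, -0.1316, 0.1094]
orientation: [-179.9, -0.1, 1.4]
contact_force: [-0.1, -0.3, -0.3]
width: 0.0139
```

```bash
python3 - <<'E'
from h import *
from bench import env
go((440.6,-131.8,85,1.4))
b=env.get_image("side")["frame"][230:430,180:380]
cv2.imwrite("pics/p3.png",cv2.resize(b,(600,600)))
E
```

```text
at [ 440.4 -131.6  109.4] [-1.799e+02 -1.000e-01  1.400e+00] t 8.7 w 13.9 F [-0.1 -0.3 -0.3]
[0.02 0.02 2.44] turn 0.0
```

View pics/p3.png

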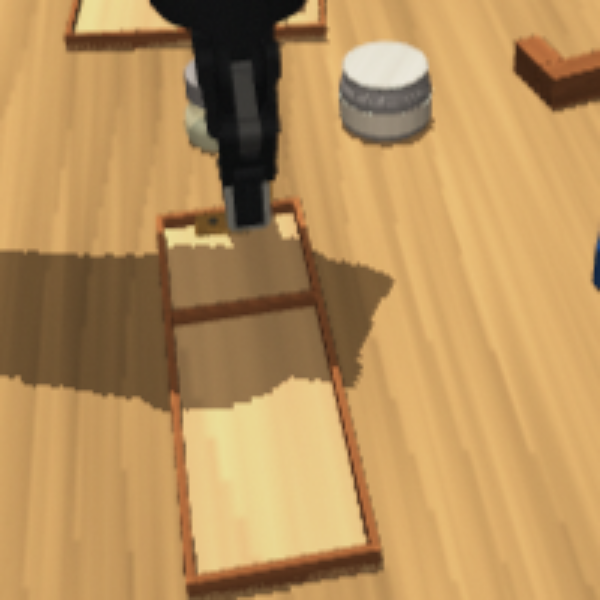

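The clip is held level above the short cell. Lowering and releasing it.

>>> {"op": "apply_moves", "data": {
  "deltas": [
    [0,[0,0,1.5],0],
    [0,[0,0,2.4],0],
    [0,[0,0,2.5],0],
    [0,[0,0,2.5],0],
    [0.4,[0,0,2.5],0],
    [0.4,[0,0,2.5],0],
    [0.4,[0,0,-1],0],
    [0.4,[0,0,-9],0]
  ]
}}

```text
time_s: 9.55
tool_pos: [0.4394, -0.1314, 0.1695]
orientation: [-179.9, 0.1, 1.4]
contact_force: [1.2, -0.8, 0.3]
width: 0.0339
```

```bash
python3 - <<'E'
from h import *
from bench import env
go((440.6,-131.8,220,1.4),(611.7,324.5,220,45),(611.7,324.5,220,99),(647.2,-171.8,220,60),(661,4,220,14))
b=env.get_image("side")["frame"][230:430,180:380]
cv2.imwrite("pics/p4.png",cv2.resize(b,(500,500)))
E
```

```text
at [ 439.4 -131.4  169.5] [-1.799e+02  1.000e-01  1.400e+00] t 9.6 w 33.9 F [ 1.2 -0.8  0.3]
[ 0.11  0.04 -5.05] turn 0.0
[ 18.34 -45.15  -5.01] turn -43.6
[ 18.34 -45.15  -5.01] turn 82.4
[20.66  4.55 -5.11] turn -58.6
[ 22.48 -12.99  -5.08] turn -12.6
```

View pics/p4.png

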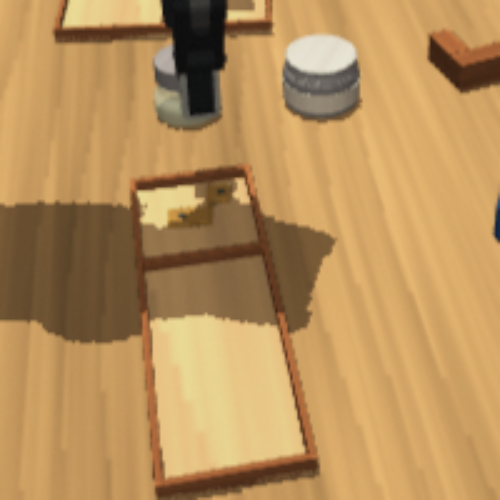

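The small clip stands in its cell. Next the corner block.

>>> {"op": "apply_moves", "data": {
  "deltas": [
    [0.5,[6,-3,-3],-4],
    [0.5,[23.2,-12.5,-3],-12.5],
    [0.5,[23.2,-12.5,-3],-12.5],
    [0.5,[23.2,-12.5,-3],-12.5],
    [0.5,[23.2,-12.5,-1],-12.5],
    [0.5,[23.2,-12.5,2],-12.5],
    [0.5,[23.2,-12.5,4.5],-12.5],
    [0.5,[23.2,-12.5,4.5],-12.5]
  ]
}}

```text
time_s: 10.4
tool_pos: [0.6695, -0.0009, 0.1307]
orientation: [179.9, -0.2, 14.0]
contact_force: [-1.2, -0.3, -0.6]
width: 0.0422
```

```bash
python3 -c "
from h import *
go((668,-0.7,84,14))"
```

```text
at [669.5  -0.9 130.7] [179.9  -0.2  14. ] t 10.4 w 42.2 F [-1.2 -0.3 -0.6]
[-0.16 -0.06  4.67] turn -0.0
```

>>> {"op": "apply_moves", "data": {
  "deltas": [
    [0.5,[-0.2,0,3],0],
    [0.5,[-0.2,0,4.7],0],
    [0.5,[-0.2,0,4.7],0],
    [0.5,[-0.2,0,4.7],0],
    [0,[-0.2,0,4.7],0],
    [0,[-0.2,0,4.7],0],
    [0,[-0.2,0,4.7],0],
    [0,[-0.2,0,4.7],0]
  ]
}}

```text
time_s: 11.2
tool_pos: [0.6689, -0.0015, 0.0855]
orientation: [179.9, -0.4, 14.0]
contact_force: [-0.9, -1.6, 6.1]
width: 0.0162
```

```bash
python3 - <<'E'
from h import *
a=np.radians(-5.5);R=np.array([[np.cos(a),-np.sin(a)],[np.sin(a),np.cos(a)]])
w=R@[42+10,44-16]+[433.3,183.1]
go((668,-1,210,14),(*w,210,-5.5));print(w)
E
```

```text
at [668.9  -1.5  85.5] [179.9  -0.4  14. ] t 11.2 w 16.2 F [-0.9 -1.6  6.1]
[  0.    -0.04 -12.45] turn -0.0
[-12.5  -24.48 -12.58] turn 19.5
[487.74428339 205.98711442]
```

>>> {"op": "apply_moves", "data": {
  "deltas": [
    [0,[0,0,-3],0],
    [0,[0,0,-8],0],
    [0,[0,0,-12.5],0],
    [0,[-3,-6,-12.5],5],
    [0,[-12.5,-24.5,-12.5],19.5],
    [0,[-12.5,-24.5,-12.5],19.5],
    [0,[-12.5,-24.5,-12.5],19.5],
    [0,[-12.5,-24.5,-12.5],19.5]
  ]
}}

```text
time_s: 12.0
tool_pos: [0.5028, 0.1887, 0.2099]
orientation: [-179.9, -0.4, -5.6]
contact_force: [-0.1, 1.2, 0.2]
width: 0.016
```

```bash
python3 -c "
from h import *
go((487.7,206,180,-5.5),(487.7,206,110,-5.5))"
```

```text
at [502.8 188.7 209.9] [-179.9   -0.4   -5.6] t 12.0 w 16.0 F [-0.1  1.2  0.2]
[-1.69 -1.57  2.98] turn -0.1
[-1.74 -1.56  9.98] turn -0.1
```

>>> {"op": "apply_moves", "data": {
  "deltas": [
    [0,[-1.7,-1.6,1],0],
    [0,[-1.7,-1.6,3],0],
    [0,[-1.7,-1.6,6],0],
    [0,[-1.7,-1.6,9],0],
    [0,[-1.7,-1.6,10],0],
    [0,[-1.7,-1.6,10],0],
    [0,[-1.7,-1.6,10],0]
  ]
}}

```text
time_s: 12.7
tool_pos: [0.4888, 0.2063, 0.1106]
orientation: [-179.9, -0.5, -5.6]
contact_force: [0.7, 0.4, -0.4]
width: 0.0161
```

```bash
python3 - <<'E'
from h import *
from bench import env
go((487.7,206,91,-5.5))
b=env.get_image("side")["frame"][160:310,180:380]
cv2.imwrite("pics/p5.png",cv2.resize(b,(600,450)))
E
```

```text
at [488.8 206.3 110.6] [-179.9   -0.5   -5.6] t 12.7 w 16.1 F [ 0.7  0.4 -0.4]
[-0.12  0.05  1.96] turn -0.1
```

View pics/p5.png

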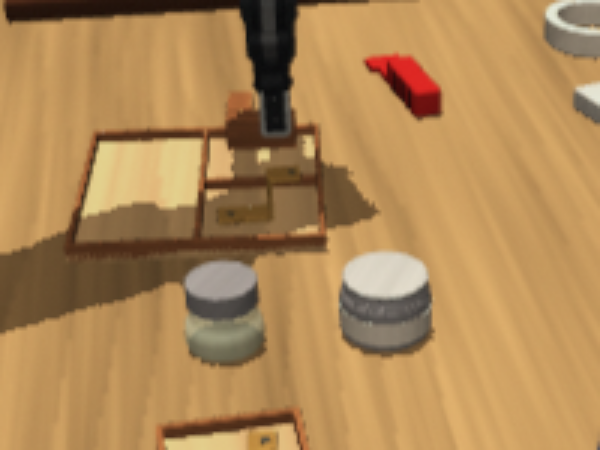

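The corner block is held level above the free small cell. Lowering and releasing it.

>>> {"op": "apply_moves", "data": {
  "deltas": [
    [0,[-0.1,0,1.2],0],
    [0,[-0.1,0,2],0],
    [0,[-0.1,0,2.0],0],
    [0,[-0.1,0,2.0],0],
    [0.4,[-0.1,0,2.0],0],
    [0.4,[-0.1,0,2.0],0],
    [0.4,[-0.1,0,-2],0],
    [0.4,[-0.1,0,-9],0]
  ]
}}

```text
time_s: 13.55
tool_pos: [0.486, 0.2059, 0.18]
orientation: [179.9, -0.3, -5.6]
contact_force: [0.7, 0.6, -0.1]
width: 0.0343
```

```bash
python3 - <<'E'
from h import *
go((611.7,324.5,190,99),(611.7,324.5,150,99))
E
```

```text
at [486.  205.9 180. ] [179.9  -0.3  -5.6] t 13.6 w 34.3 F [ 0.7  0.6 -0.1]
[ 11.37 -13.03  -0.97] turn 75.4
[ 11.35 -13.03   3.03] turn 75.4
```

>>> {"op": "apply_moves", "data": {
  "deltas": [
    [0.6,[2,-2,-1],-8.5],
    [0.6,[5,-5,-1],-17],
    [0.6,[8,-8,-1],-25.5],
    [0.6,[11,-12,-1],-34],
    [0.6,[11.4,-13,-1],-42.5],
    [0.6,[11.4,-13,-1],-51],
    [0.6,[11.4,-13,-1],-59.5],
    [0.6,[11.4,-13,-1],-68]
  ]
}}

```text
time_s: 14.35
tool_pos: [0.6118, 0.3241, 0.1899]
orientation: [179.8, 0.0, 62.8]
contact_force: [-0.2, 0.2, 0.2]
width: 0.051
```

```bash
python3 - <<'E'
from h import *
from bench import env
go((611.7,324.5,150,99),(611.7,324.5,86,99))
a=env.get_image("top")["frame"][150:370,80:380];b=env.get_image("side")["frame"][160:310,180:380]
cv2.imwrite("pics/p6.png",np.hstack([cv2.resize(a,(409,300)),cv2.resize(b,(391,300))]))
E
```

```text
at [611.8 324.1 189.9] [179.8   0.   62.8] t 14.3 w 51.0 F [-0.2  0.2  0.2]
[ 0.04 -0.04  3.99] turn -36.2
[ 0.04 -0.07 10.39] turn -36.2
```

View pics/p6.png

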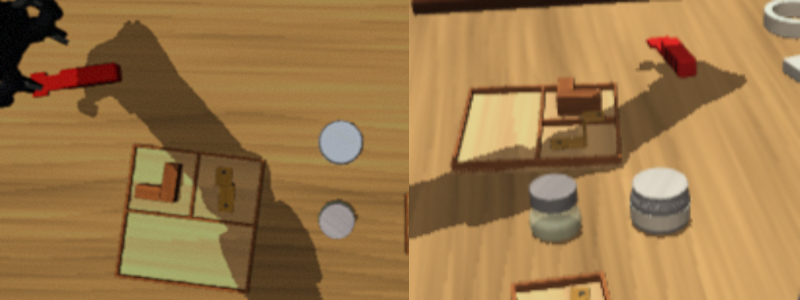

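Both small cells are filled correctly. Next the glazing tool.

>>> {"op": "apply_moves", "data": {
  "deltas": [
    [0.6,[0,0,1],-8.5],
    [0.6,[0,0,2],-17],
    [0.6,[0,0,3],-25.5],
    [0.6,[0,0,4],-34],
    [0.6,[0,0,6],-36.2],
    [0.6,[0,0,8],-36.2],
    [0.6,[0,0,8],-36.2]
  ]
}}

```text
time_s: 15.15
tool_pos: [0.6104, 0.322, 0.1071]
orientation: [-179.9, 0.3, 98.4]
contact_force: [-0.8, -0.6, -0.4]
width: 0.0511
```

```bash
python3 - <<'E'
from h import *
go((611.7,324.5,85,99))
E
```

```text
at [610.4 322.  107.1] [-179.9    0.3   98.4] t 15.2 w 51.1 F [-0.8 -0.6 -0.4]
[0.23 0.17 2.21] turn -0.6
```

>>> {"op": "apply_moves", "data": {
  "deltas": [
    [0.6,[0.2,0.2,1.5],-0.5],
    [0.6,[0.2,0.2,2.1],-0.5],
    [0.6,[0.2,0.2,2.1],-0.5],
    [0,[0.2,0.2,2.1],-0.5],
    [0,[0.2,0.2,2.1],-0.5],
    [0,[0.2,0.2,2.1],-0.5],
    [0,[0.2,0.2,2.1],-0.5]
  ]
}}

```text
time_s: 15.85
tool_pos: [0.6126, 0.3246, 0.0871]
orientation: [-180.0, 0.2, 98.9]
contact_force: [-0.2, 0.2, 4.6]
width: 0.0221
```

```bash
python3 - <<'E'
from h import *
go((612,324.5,210,99),(437.3,-262,210,91.4))
E
```

```text
at [612.6 324.6  87.1] [-180.     0.2   98.9] t 15.8 w 22.1 F [-0.2  0.2  4.6]
[ -0.05  -0.07 -12.29] turn -0.1
[-55.29 -26.41 -12.03] turn 7.5
```

>>> {"op": "apply_moves", "data": {
  "deltas": [
    [0,[0,0,-3],0],
    [0,[0,0,-8],0],
    [0,[0,0,-12],0],
    [0,[-6,-3,-12],4],
    [0,[-55.3,-26.4,-12],7.5],
    [0,[-55.3,-26.4,-12],7.5],
    [0,[-55.3,-26.4,-12],7.5],
    [0,[-55.3,-26.4,-12],7.5]
  ]
}}

```text
time_s: 16.65
tool_pos: [0.5396, 0.0839, 0.2083]
orientation: [180.0, 0.3, 91.4]
contact_force: [1.6, -0.8, -0.1]
width: 0.0224
```

```bash
python3 - <<'E'
from h import *
go((437.3,-262,210,91.4))
E
```

```text
at [539.6  83.9 208.3] [180.    0.3  91.4] t 16.6 w 22.4 F [ 1.6 -0.8 -0.1]
[-3.433e+01 -1.108e+01 -1.000e-02] turn 0.0
```

>>> {"op": "apply_moves", "data": {
  "deltas": [
    [0,[-34.3,-11.1,0],0],
    [0,[-34.3,-11.1,0],0],
    [0,[-34.3,-11.1,0],0],
    [0,[-34.3,-11.1,0],0],
    [0,[-34.3,-11.1,0],0],
    [0,[-34.3,-11.1,0],0],
    [0,[-34.3,-11.1,0],0],
    [0,[-34.3,-11.1,0],0]
  ]
}}

```text
time_s: 17.45
tool_pos: [0.434, -0.2683, 0.2099]
orientation: [-179.9, 0.4, 90.8]
contact_force: [0.1, -0.6, -0.6]
width: 0.0222
```

```bash
python3 - <<'E'
from h import *
go((437.3,-262,110,91.4),(437.3,-262,92,91.4))
E
```

```text
at [ 434.  -268.3  209.9] [-179.9    0.4   90.8] t 17.4 w 22.2 F [ 0.1 -0.6 -0.6]
[0.7  0.35 9.98] turn -0.6
[ 0.72  0.35 11.78] turn -0.6
```

>>> {"op": "apply_moves", "data": {
  "deltas": [
    [0,[0.7,0.3,1],-0.6],
    [0,[0.7,0.3,4],-0.6],
    [0,[0.7,0.3,7],-0.6],
    [0,[0.7,0.3,9],-0.6],
    [0,[0.7,0.3,9],-0.6],
    [0,[0.7,0.3,9],-0.6],
    [0,[0.7,0.3,9],-0.6]
  ]
}}

```text
time_s: 18.15
tool_pos: [0.4378, -0.261, 0.1206]
orientation: [180.0, 0.4, 91.5]
contact_force: [0.4, -0.1, -0.8]
width: 0.022
```

```bash
python3 - <<'E'
from h import *
from bench import env
go((437.3,-262,92.5,91.4))
b=env.get_image("side")["frame"][230:440,180:400]
cv2.imwrite("pics/p7.png",cv2.resize(b,(600,573)))
E
```

```text
at [ 437.8 -261.   120.6] [180.    0.4  91.5] t 18.1 w 22.0 F [ 0.4 -0.1 -0.8]
[-0.07 -0.05  2.81] turn 0.1
```

View pics/p7.png

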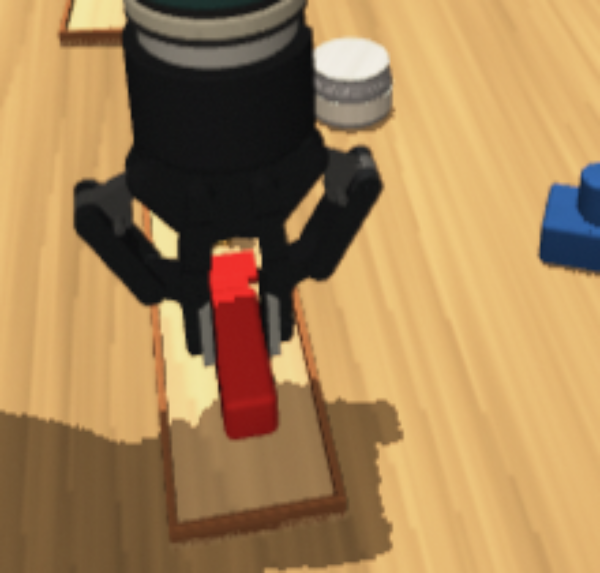

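The tool hangs level along the long cell. Lowering and releasing it.

>>> {"op": "apply_moves", "data": {
  "deltas": [
    [0,[0,0,1.5],0],
    [0,[0,0,2.7],0],
    [0,[0,0,2.8],0],
    [0,[0,0,2.8],0],
    [0.42,[0,0,2.8],0],
    [0.42,[0,0,2.8],0],
    [0.42,[0,0,-1],0],
    [0.42,[0,0,-8],0]
  ]
}}

```text
time_s: 19.0
tool_pos: [0.4365, -0.2604, 0.1801]
orientation: [-179.7, 0.3, 91.5]
contact_force: [1.5, -1.4, -0.0]
width: 0.0362
```

```bash
python3 - <<'E'
from h import *
go((437,-262,210,91),(647.2,-171.8,200,64),(647.2,-171.8,150,64))
E
```

```text
at [ 436.5 -260.4  180.1] [-179.7    0.3   91.5] t 19.0 w 36.2 F [ 1.5 -1.4 -0. ]
[-0.18  0.03 -2.99] turn 0.5
[ 8.29 21.29 -2.13] turn 27.5
[ 8.31 21.31  2.87] turn 27.5
```

>>> {"op": "apply_moves", "data": {
  "deltas": [
    [0.7,[2,5,-2],7],
    [0.7,[8.3,21.3,-2],14],
    [0.7,[8.3,21.3,-2],21],
    [0.7,[8.3,21.3,-2],27.5],
    [0.7,[8.3,21.3,-2],27.5],
    [0.7,[8.3,21.3,0],27.5],
    [0.7,[8.3,21.3,2.5],27.5],
    [0.7,[8.3,21.3,2.5],27.5]
  ]
}}

```text
time_s: 19.8
tool_pos: [0.6449, -0.1712, 0.1508]
orientation: [-179.6, 0.5, 64.0]
contact_force: [-1.0, 0.1, -0.2]
width: 0.0602
```

```bash
python3 - <<'E'
from h import *
go((647.2,-171.8,105,64))
E
```

```text
at [ 644.9 -171.2  150.8] [-179.6    0.5   64. ] t 19.8 w 60.2 F [-1.   0.1 -0.2]
[0.09 0.27 4.58] turn 0.0
```

>>> {"op": "apply_moves", "data": {
  "deltas": [
    [0.7,[0.1,0.2,3],0],
    [0.7,[0.1,0.2,4.5],0],
    [0.7,[0.1,0.2,4.5],0],
    [0.7,[0.1,0.2,4.5],0],
    [0,[0.1,0.2,4.5],0],
    [0,[0.1,0.2,4.5],0],
    [0,[0.1,0.2,4.5],0],
    [0,[0.1,0.2,4.5],0]
  ]
}}

```text
time_s: 20.6
tool_pos: [0.6481, -0.1718, 0.1076]
orientation: [-179.8, 0.5, 64.0]
contact_force: [0.3, -0.3, 5.9]
width: 0.024
```

```bash
python3 - <<'E'
from h import *
a=np.radians(-5.5);R=np.array([[np.cos(a),-np.sin(a)],[np.sin(a),np.cos(a)]])
w=R@[-41,15]+[433.3,183.1];print(w,np.hypot(*w))
go((647.2,-171.8,230,64),(*w,230,84.5))
E
```

```text
[393.92644215 201.96061883] 442.68062232994293
at [ 648.1 -171.8  107.6] [-179.8    0.5   64. ] t 20.6 w 24.0 F [ 0.3 -0.3  5.9]
[ -0.13  -0.13 -12.23] turn 0.0
[ 22.38 -39.27 -12.26] turn -20.5
```

>>> {"op": "apply_moves", "data": {
  "deltas": [
    [0,[0,0,-2],0],
    [0,[0,0,-5],0],
    [0,[0,0,-9],0],
    [0,[0,0,-12],0],
    [0,[2,-3.5,-12],-4],
    [0,[5,-9,-12],-10],
    [0,[9,-16,-12],-16],
    [0,[13,-23,-12],-20.5]
  ]
}}

```text
time_s: 21.4
tool_pos: [0.5377, -0.0135, 0.2265]
orientation: [-179.4, 0.4, 84.7]
contact_force: [0.4, 1.5, -6.5]
width: 0.0236
```

```bash
python3 - <<'E'
from h import *
go((394,202,220,84.5))
E
```

```text
at [537.7 -13.5 226.5] [-179.4    0.4   84.7] t 21.4 w 23.6 F [ 0.4  1.5 -6.5]
[ 20.14 -16.29   0.68] turn 0.2
```

>>> {"op": "apply_moves", "data": {
  "deltas": [
    [0,[4,-3.3,0],0],
    [0,[8,-6.5,0],0],
    [0,[12,-9.8,0],0],
    [0,[16,-13,0],0],
    [0,[20.1,-16.3,0],0],
    [0,[20.1,-16.3,0],0],
    [0,[20.1,-16.3,0],0],
    [0,[20.1,-16.3,0],0]
  ]
}}

```text
time_s: 22.2
tool_pos: [0.3935, 0.2007, 0.2264]
orientation: [-179.4, 0.5, 84.7]
contact_force: [0.3, -0.9, -6.5]
width: 0.0241
```

```bash
python3 - <<'E'
from h import *
go((394,202,135,84.5))
E
```

```text
at [393.5 200.7 226.4] [-179.4    0.5   84.7] t 22.2 w 24.1 F [ 0.3 -0.9 -6.5]
[0.2  0.14 9.14] turn 0.2
```

>>> {"op": "apply_moves", "data": {
  "deltas": [
    [0,[0.2,0.1,3],0],
    [0,[0.2,0.1,6],0],
    [0,[0.2,0.1,9],0],
    [0,[0.2,0.1,9.2],0],
    [0,[0.2,0.1,9.2],0],
    [0,[0.2,0.1,9.2],0]
  ]
}}

```text
time_s: 22.8
tool_pos: [0.3947, 0.2017, 0.1353]
orientation: [-179.5, 0.4, 84.6]
contact_force: [0.3, 0.3, -7.0]
width: 0.0238
```

```bash
python3 - <<'E'
from h import *
from bench import env
go((394,202,113,84.5))
b=env.get_image("side")["frame"][150:310,180:380]
cv2.imwrite("pics/p8.png",cv2.resize(b,(600,480)))
E
```

```text
at [394.7 201.7 135.3] [-179.5    0.4   84.6] t 22.8 w 23.8 F [ 0.3  0.3 -7. ]
[ 0.04 -0.05  2.23] turn 0.1
```

View pics/p8.png

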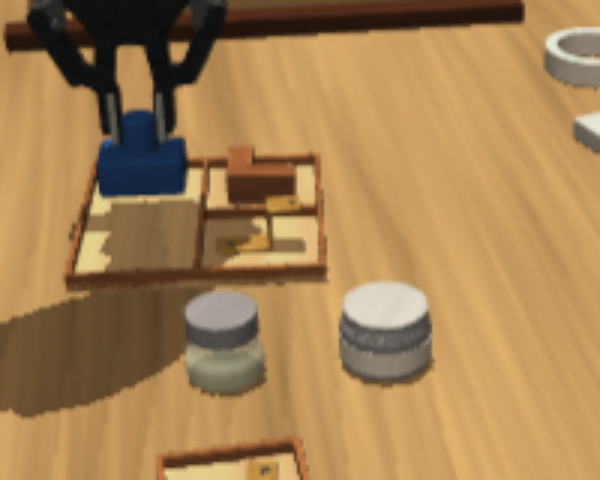

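The weight hangs upright over the full-width cell. Lowering gently.

>>> {"op": "apply_moves", "data": {
  "deltas": [
    [0,[0,0,0.8],0],
    [0,[0,0,1.5],0],
    [0,[0,0,1.9],0],
    [0,[0,0,2.1],0],
    [0,[0,0,2.2],0],
    [0,[0,0,2.2],0]
  ]
}}

```text
time_s: 23.45
tool_pos: [0.3944, 0.2019, 0.1134]
orientation: [-179.5, 0.4, 84.7]
contact_force: [0.3, 0.5, -6.3]
width: 0.0238
```

>>> {"op": "apply_moves", "data": {
  "deltas": [
    [0,[0,0,0.1],0],
    [0,[0,0,0.15],0],
    [0,[0,0,0.15],0],
    [0.55,[0,0,0.15],0],
    [0.55,[0,0,0.1],0],
    [0.55,[0,0,0],0],
    [0.55,[0,0,-3],0],
    [0.55,[0,0,-11],0]
  ]
}}

```text
time_s: 24.25
tool_pos: [0.3941, 0.2018, 0.1924]
orientation: [-179.2, 0.6, 84.7]
contact_force: [1.1, 0.3, -0.7]
width: 0.047
```

```bash
python3 - <<'E'
from h import *
go((450,0,330,84.5))
E
```

```text
at [394.1 201.8 192.4] [-179.2    0.6   84.7] t 24.2 w 47.0 F [ 1.1  0.3 -0.7]
[-19.72   7.23 -13.66] turn 0.2
```

>>> {"op": "apply_moves", "data": {
  "deltas": [
    [0.55,[0,0,-9],0],
    [0.55,[0,0,-10],0],
    [0.55,[-10,12,-11],0],
    [0.55,[-18,25,-11],0],
    [0.55,[-18,25,-11],0],
    [0.55,[-18,25,-11],0],
    [0.55,[-18,25,-11],0],
    [0.55,[-18,25,-11],0]
  ]
}}

```text
time_s: 25.05
tool_pos: [0.6227, 0.0041, 0.3006]
orientation: [-179.2, 0.6, 84.7]
contact_force: [0.7, 0.6, 0.1]
width: 0.0471
```

```bash
python3 - <<'E'
from h import *
from bench import env
go((450,0,330,84.5))
t=env.get_image("top");s=env.get_image("side")
W=cloud(t)
def rep(n,u0,u1,v0,v1,z0,z1,h):
    z=W[v0:v1,u0:u1,2];v,u=np.nonzero((z>z0)&(z<z1))
    if len(v)<5:return print(n,len(v))
    print(n,len(v),*rect(ray(t,np.c_[u+u0,v+v0],h)),"z",z[v,u].mean().round(4))
rep("weight",165,270,300,365,.027,.040,.033);rep("block",172,226,255,312,.022,.035,.029);rep("clipL",222,270,258,315,.028,.042,.037)
rep("clipS",378,422,292,335,.019,.032,.025);rep("tool",424,510,292,335,.022,.035,.029)
rep("jar",305,350,290,330,.04,.05,.045);rep("tin",305,355,230,275,.035,.046,.04)
cv2.imwrite("pics/f.png",np.hstack([cv2.resize(x,(400,300)) for x in(t["frame"][225:375,150:350] if 0 else t["frame"],s["frame"][150:450,120:520])]))
E
```

```text
at [622.7   4.1 300.6] [-179.2    0.6   84.7] t 25.1 w 47.1 F [0.7 0.6 0.1]
[ -2.04 -17.2   -2.68] turn 0.2
weight 649 [395.1 199.3] [42.2 60.2] 84.6 z 0.032
block 523 [480.2 222.7] [51.  49.9] 83.9 z 0.0281
clipL 164 [487.3 136.9] [21.9 20.5] 1.4 z 0.036
clipS 0
tool 0
jar 0
tin 0
```

View pics/f.png

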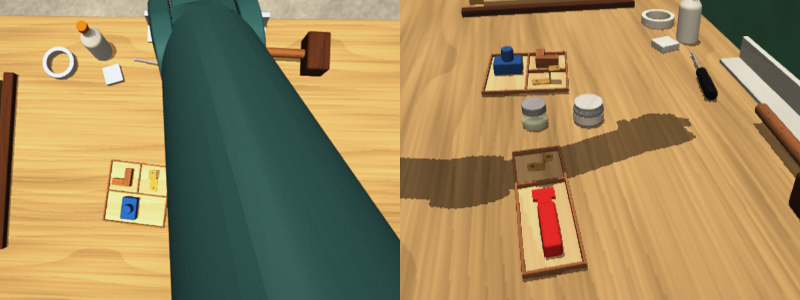

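Everything sits in its cell: the tool is in the long cell (red, about (547,220)) and the small clip in the short one. The arm hides the long tray from above, so I'll check it with the side camera's depth before handing in.

```bash
python3 - <<'E'
from h import *
from bench import env
s=env.get_image("side");W=cloud(s);hsv=cv2.cvtColor(s["frame"],cv2.COLOR_BGR2HSV)
red=((hsv[...,0]<6)|(hsv[...,0]>174))&(hsv[...,1]>190)&(W[...,1]<-.15)&(W[...,1]>-.33)&(W[...,0]<.5)
P=W[red];print("tool",len(P),"mean",P.mean(0).round(3),"x",np.percentile(P[:,0],[2,98]).round(3),"y",np.percentile(P[:,1],[2,98]).round(3))
for a,b in((-.31,-.29),(-.28,-.26),(-.26,-.24),(-.22,-.20),(-.20,-.18)):
    q=P[(P[:,1]>a)&(P[:,1]<b)];print(a,len(q),np.percentile(q[:,2],90).round(4) if len(q) else None)
m=(W[...,0]>.405)&(W[...,0]<.467)&(W[...,1]>-.16)&(W[...,1]<-.105)&(W[...,2]>.019)&(W[...,2]<.04)
print("clipS flange",m.sum(),W[m].mean(0).round(4))
for n,c in(("jar",(.4365,-.0045)),("tin",(.534,-.0068))):
    m=(np.hypot(W[...,0]-c[0],W[...,1]-c[1])<.05)&(W[...,2]>.034)&(W[...,2]<.05);print(n,rect(W[m][:,:2]))
E
```

```text
tool 1269 mean [ 0.436 -0.261  0.024] x [0.422 0.448] y [-0.306 -0.19 ]
-0.31 395 0.0303
-0.28 219 0.0309
-0.26 200 0.031
-0.22 146 0.013
-0.2 129 0.013
clipS flange 78 [ 0.4469 -0.1347  0.0256]
jar (array([435.5,  -6.6]), array([43.4, 40.8]), 85.4)
tin (array([532.5,  -8.4]), array([50.6, 51.1]), 21.5)
```

All checks agree: the tool is level (handle top about 30 mm, blade about 12 mm) and the bystanders are within about 2 mm of where they started.

```bash
python3 -c "
from bench import env
print(env.finish_job())"
```

```text
the job is handed in; nothing more can be done
None
```

I placed all five things in their cells, let go of each, and handed the job in at about 25 s of the 128 s allowed. The hand-in gives no verdict.

- **Long tray:** the glazing tool is in the long cell and the small clip is in the short cell.
- **Square tray:** the frame weight is in the full-width cell, the large clip is in the right-hand small cell (-y), and the corner block is in the left-hand one (+y).

**Last checks:**
- **Heights:** every height I measured fits the thing lying flat on the 5 mm floor, within about 1–2 mm.
- **Bystanders:** the screw jar and putty tin measured within about 3 mm of where they started, about as close as the two cameras agree.
- **Top view:** the arm hid the long tray, jar and tin from the top camera, so I measured those by side-camera depth only.
- **Gripper width:** its reading was 2–3 mm below the true size of each thing it held. I took that as a sensor offset, and nothing slipped.

No check failed.

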